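# Drop the green gear through the trap hopper

### The arm

A 6-joint arm with a two-finger parallel gripper is mounted at the origin on the work surface; the furniture and walls round the work are solid. World frame = base frame: x ahead of the robot, y to its left, z up, the work surface at z = 0. Lengths are in m, angles in rad, forces in N, time in s.
With the tool pointing down it reaches from about 0.375 to 0.975 m from the base axis. Payload 3.8 kg.
Tool frame: the origin (TCP) lies where the fingers leave the gripper's body, on its centre line; the fingertips stand 73 mm ahead of it and the grasp point (between the pads) lies 54 mm ahead of it (nose_length is the distance from the TCP to the fingertips, in m); z points along the fingers, y is the line along which they close (so a half turn about z gives the same grasp; the last joint's range is limited). The gripper opens to 85 mm and grips with 20 to 120 N. Pads are 22 mm wide; open, the fingers measure 114 mm over their backs; the gripper's body (76 mm by 85 mm) begins 54 mm behind the grasp point. The pads swing forward as they close: fully open they stand 13 mm farther back than shut.
Start: joints at [-1.168, 0.264, 1.604, -0, 1.274, -0.037], TCP at [0.287, -0.611, 0.304] pointing down, gripper open.
Joint ranges: [-2.63, 2.63], [-0.94, 2.18], [0.31, 2.57], [-1.31, 4.45], [0, 2.66], [-2.55, 2.55]. Speed limits (rad/s): [2.57, 2.57, 3.14, 3.14, 3.14, 3.14].

### API

Orientations are given as a rotation vector (axis times angle).
In Python, from workcell import read_state, read_camera, calibration, finish_job, look_for, cut_out, tip_of, nose_length gives the robot as it stands.
- The arm moves only by the tool step_arm, never from a script. Its argument "targets" is a list of rows, each a list of 3 entries, a list of its own where there are three numbers: the turn, a rotation vector about the tool's x, y, z in rad, then the shift along the tool's x, y, z in mm, then the finger opening in mm, from 0 to 85.4. In form: [[[ax, ay, az], [x, y, z], grip], ...]. A call has 1 to 5 rows; each row shifts and turns the commanded pose from where the row before left it, along the tool's axes as they then stand; what a row does not reach is not made up. A row lasts 1/12 s, in which the tool goes at most 41.7 mm and 7.16 degrees, less where a joint would pass 70% of its speed; a pose out of reach is approached as far as the arm can. A call with a gripper value outside its range is refused whole. The fingers move at their own pace and stop on an object; "grip_force" is the grip in N (left out, the last holds). Time passes only in rows, so rows that do not move let the fingers close. It gives the time, the measured TCP pose, the force, the opening and the grip force at its end, in the units of the state.
- read_state(): the state, without advancing time (a new reading comes with each control period).
- read_camera(name): name is "scene" or "top"; returns the picture (480x640x3 uint8, red, green, blue); there is no depth.
- calibration(name): a dict with "camera_matrix" (3x3 intrinsics, pixels), "R" (3x3) and "t" (3): a world point X has camera coordinates R X + t. Camera axes: x right, y down, z forward; pixel columns grow to the right and rows downward; lengths in m; the calibration is good to about 2 mm. A picture is of the moment at which its call begins. calibration takes no time and is no camera call.
- finish_job(): hands the job in; it is judged then, once.
Trained networks look in the newest picture that a camera, given by its name, has taken for a name from the list of things; names that differ only in an ending like _2 or _b are one class to them, and where a whole thing is asked for, a point or a joint stands for the part that bears it (a point fixed in the world has none). Each returns a list of dicts, best first, with "score" (0 to 1); they miss things now and then, are a little off and sometimes report something else, mostly with a low value. They report only what shows in the picture. A call takes as long as a camera call. They do not tell look-alikes from the thing itself.
- look_for(camera, query): "extent" ([left, top, right, bottom] in pixels, round what is visible of it).
- cut_out(camera, query): "region" (480x640 bool, what is visible of it) and "extent" ([left, top, right, bottom] in pixels, round what is visible of it).
- tip_of(camera, query): "at" ([row, column] in pixels: a listed point, or the origin of a listed thing).
The state is a dict: "time": time; "q": joint angles; "joint_vel": joint speeds; "joint_torque": joint torques, N m; "tool_pos": TCP position; "tcp_rot": TCP orientation; "wrist_force": force on the tool from outside, world axes, zero at the start; "torque": the same for the moment, N m; "width": opening from 0.0 (shut) to 1.0 (fully open); "grip_force": force on a finger pad.
Only numpy, scipy, OpenCV 4.12 (cv2) and the standard library are available. Lean on these libraries where they do the work, as an engineer would, in place of code of your own. Each camera call takes 0.05 s, during which the arm holds its last target. There are 200 camera calls.

### The job

Two small drop-bottom hoppers stand side by side on the bench, each with a cup under it. Throw over the red handle of the one that holds the green gear, so that its trap door swings fully open and the gear drops into the cup below, then throw the handle back fully home so that the empty hopper is latched shut. Do not touch the gear with the robot, and leave the other hopper, which holds the grey tyre wheel, shut.

Things in the scene. Friction and masses are not known exactly. Their poses are not given: they have to be found in the camera images.
- gear_hopper: Fixed blue stand, 135 x 135 mm, rim at z = 199 mm; clear box (inside 76 x 76) whose floor at z = 145 is the trap door; clear square cup (98 wide, rim at z = 66) fixed centrally below. Origin: centre of the base's underside, z up. Its front (-x) faces the robot within 0.25 rad. The trap's hinge shaft runs along x at y = +41, z = 145 and comes out in front, where it carries the handle.
- gear_grip (a point): Centre of the red round grip of that handle, 30 mm thick, 45 long, parallel to the hopper's x; 100 mm from the shaft axis, at x = -83 in the hopper's frame, on an 8 mm rod. Shut, it leans 0.6 rad from upright to the hopper's +y (y = +97, z = 228 mm); fully open, 0.7 rad to -y (y = -23, z = 221).
- gear_gate (a joint): Trap door and handle, one piece: 0 = shut and latched (the start), 1.3 rad = fully open; stops at both. Grows as the grip goes to the hopper's -y; upright at 0.6. The heavy grip holds it at either end (over-centre latch): 1 to 3 N sideways at the grip moves it; some way past upright it falls to the other end by itself within 1.5 s.
- wheel_gate (a joint): The same of the other, identical hopper, which holds the grey tyre wheel: 0 = shut; stays shut. That hopper stands 0.26 to 0.38 m to the left or right of the gear's, within 60 mm as far ahead of the robot, its front also facing the robot.
- green_gear: Green spur gear, 49 mm across, 8 mm thick, lying flat on the trap door of its hopper at the start. Origin: centre of its underside.
Mind the look-alikes: they are no part of the job. There is more than one size of the green_gear; the job needs the middle-sized.

How it is judged:
On the way:
1. the trap of the gear's hopper stands open and the gear has dropped into the cup below it (value of joint gear_gate above 1.1 rad and horizontal distance between green_gear and gear_hopper below 0.045 m and z of green_gear in the frame of gear_hopper below 0.055 m), for 0.2 s.
At the end, for the whole second after the job is handed in: The green gear lies at rest in the cup under its hopper (centre within 45 mm of the hopper's centre, less than 55 mm above its underside), that hopper's trap is back home (joint under 0.06 rad), and the other hopper is shut (under 0.06 rad) (horizontal distance between green_gear and gear_hopper below 0.045 m and z of green_gear in the frame of gear_hopper below 0.055 m and value of joint each of gear_gate, wheel_gate below 0.06 rad and linear speed of green_gear below 0.03 m/s); the robot touches nothing.
It fails at once if the other hopper's trap was opened (over 0.2 rad) (value of joint wheel_gate above 0.2 rad).
It fails at once if the fingers touched the gear (contact force between the fingers and green_gear above 0.3 N).
It also fails if it takes over 45 s, if anything falls off the work surface, if the arm or the gripper's body presses on something with over 40 N, if the wrist force passes 120 N, or if a joint passes its speed limit or range.

## Working session

There is one attempt and no reset: what is moved stays moved. The work goes in short steps, Python scripts to look and compute and a tool call to move; the robot and the scene stay as the last step left them, time stands still between calls to the robot, and variables do not carry over. Pictures are saved under pics/ and viewed, at most 10 in all, crops included, and the job is handed in when it is done.

Besides the shell and the picture viewer there is one more tool, called after "Call:" in YAML: its name, and indented under it one key for each argument. step_arm: Moves the arm, as the interface text tells. Its arguments: {"type":"object","properties":{"targets":{"type":"array","items":{"type":"array"}},"grip_force":{"type":"number"}},"required":["targets"]}

```bash
mkdir -p pics; python3 - <<'E'
from workcell import *
import cv2,numpy as np
for c in ("scene","top"):
    im=read_camera(c); cv2.imwrite(f"pics/{c}0.png",im[:,:,::-1])
    K=calibration(c); print(c,np.round(K["camera_matrix"],1).tolist(),np.round(-K["R"].T@K["t"],3))
    for q in ("green_gear","gear_hopper"):
        print(q,[(np.round(d["extent"]).tolist(),round(d["score"],2)) for d in look_for(c,q)])
    for q in ("gear_grip","gear_hopper","green_gear"):
        print("tip",q,[(np.round(d["at"]).tolist(),round(d["score"],2)) for d in tip_of(c,q)])
s=read_state();print(s["time"],s["tool_pos"],s["tcp_rot"])
E
```

```text
scene [[598.0, 0.0, 332.3], [0.0, 598.0, 239.0], [0.0, 0.0, 1.0]] [0.116 0.697 0.687]
green_gear [([338.0, 360.0, 363.0, 376.0], 0.85), ([312.0, 393.0, 356.0, 428.0], 0.59), ([275.0, 257.0, 279.0, 263.0], 0.36)]
gear_hopper [([216.0, 216.0, 337.0, 381.0], 0.76)]
tip gear_grip [([274.0, 270.0], 0.66)]
tip gear_hopper [([337.0, 282.0], 0.69)]
tip green_gear [([409.0, 332.0], 0.61), ([367.0, 349.0], 0.55), ([269.0, 275.0], 0.53)]
top [[612.9, 0.0, 319.5], [0.0, 612.9, 236.1], [0.0, 0.0, 1.0]] [ 0.297 -0.089  1.326]
green_gear [([210.0, 291.0, 244.0, 317.0], 0.92), ([261.0, 207.0, 289.0, 232.0], 0.87), ([262.0, 289.0, 278.0, 303.0], 0.74)]
gear_hopper [([199.0, 176.0, 317.0, 270.0], 0.6)]
tip gear_grip []
tip gear_hopper [([236.0, 279.0], 0.78)]
tip green_gear [([302.0, 227.0], 0.92), ([216.0, 272.0], 0.59), ([295.0, 271.0], 0.55)]
0.6 [ 0.28738233 -0.61077836  0.30393015] [ 3.06585242e+00  6.85283154e-01 -2.96029273e-05]
```

View pics/scene0.png

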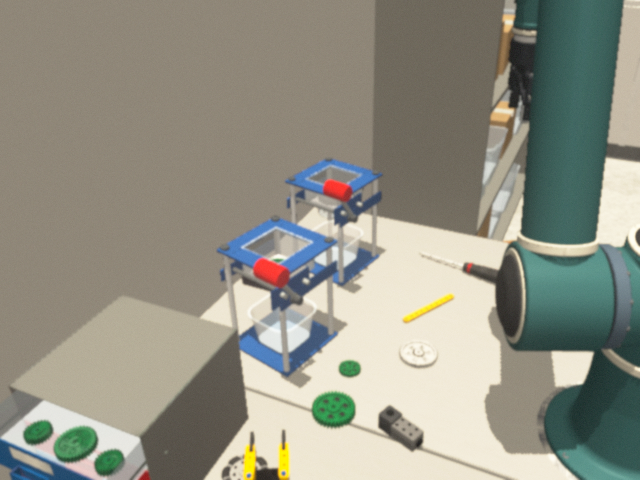

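View pics/top0.png

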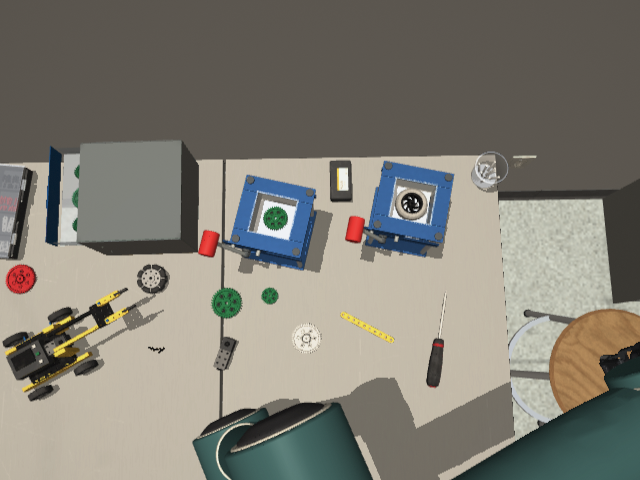

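The top view shows the gear's hopper at about (275,222) with its red grip at (209,243). The wheel's hopper is at (411,208) with its grip at (355,229). Green gears in the top view:
- (275,218): inside the hopper, medium. This fits the job.
- (227,303): large, on the bench.
- (270,296): small, on the bench.

I'll confirm with an enlarged crop and measure.

```bash
cat > h.py <<'E'
from workcell import *
import cv2,numpy as np
def back(c,u,v,z):
    K=calibration(c); C=-K["R"].T@K["t"]
    d=K["R"].T@np.linalg.inv(K["camera_matrix"])@np.array([u,v,1.]); return C+d*(z-C[2])/d[2]
def proj(c,X):
    K=calibration(c); p=K["camera_matrix"]@(K["R"]@np.asarray(X,float)+K["t"]); return p[:2]/p[2]
def reds(c,im):
    h=cv2.cvtColor(im,cv2.COLOR_RGB2HSV); m=(((h[...,0]<6)|(h[...,0]>174))&(h[...,1]>190)&(h[...,2]>90)).astype(np.uint8)
    n,l,s,ce=cv2.connectedComponentsWithStats(m)
    return [(s[i].tolist(),np.round(ce[i],1),cv2.minAreaRect(np.argwhere(l==i)[:,::-1].astype(np.float32))) for i in range(1,n) if s[i,4]>100]
E
python3 - <<'E'
from h import *
im=read_camera("top"); sc=read_camera("scene")
cv2.imwrite("pics/crop.png",cv2.resize(im[160:320,190:350][:,:,::-1],(600,600),interpolation=cv2.INTER_CUBIC))
for c,i in(("top",im),("scene",sc)):
    for s,ce,r in reds(c,i): print(c,s,ce,np.round(r[2]),np.round(back(c,*ce,.228),3))
h=cv2.cvtColor(im,cv2.COLOR_RGB2HSV); m=((h[...,0]>100)&(h[...,0]<125)&(h[...,1]>120)).astype(np.uint8)
n,l,s,ce=cv2.connectedComponentsWithStats(m)
for i in range(1,n):
    if s[i,4]>300: print(s[i],ce[i])
E
```

```text
top [346, 217, 18, 25, 322] [354.5 229. ] 11.0 [ 0.51  -0.148  0.228]
top [199, 231, 20, 26, 293] [208.7 243. ] 15.0 [0.489 0.118 0.228]
top [7, 265, 28, 28, 496] [ 20.2 278.4] 90.0 [0.429 0.458 0.228]
scene [325, 181, 24, 16, 247] [335.5 188.1] 18.0 [ 0.515 -0.156  0.228]
scene [255, 260, 29, 22, 377] [268.  269.8] 23.0 [0.494 0.114 0.228]
[  46  146   15  100 1050] [ 52.64285714 195.58857143]
[ 364  161   89   96 3815] [408.37300131 210.61284404]
[ 223  175   93   95 3785] [274.96935271 224.39630119]
```

View pics/crop.png

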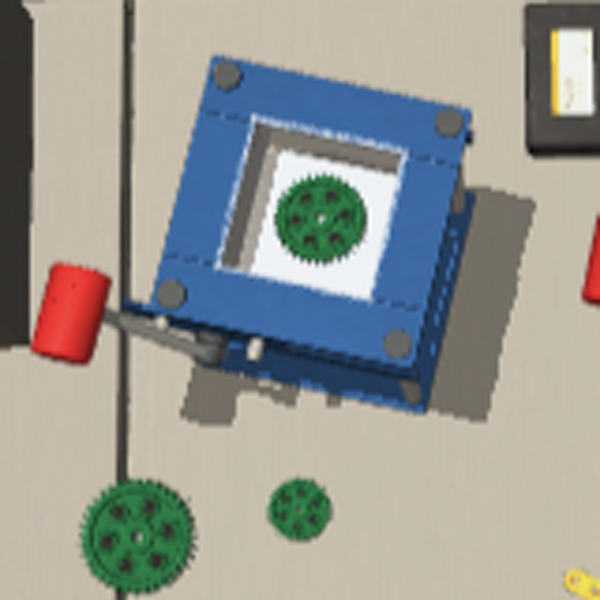

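Crop confirmed: the medium gear lies in the left hopper. The rim corners in crop pixels are (213,57), (470,108), (410,368) and (152,305). The grey box to the left is close to the grip, so I'll get its height too.

```bash
python3 - <<'E'
from h import *
from scipy.spatial.transform import Rotation as R
cr=np.array([[213,57],[470,108],[410,368],[152,305]])/3.75+[190,160]
P=np.array([back("top",*p,.199) for p in cr]); print(np.round(P,3), [round(np.linalg.norm(P[i]-P[i-1]),3) for i in range(4)])
c=P.mean(0); d=P[0]+P[1]-P[2]-P[3]; e=P[0]+P[3]-P[1]-P[2]; yaw=np.arctan2(d[1],d[0]); print(c,yaw,np.arctan2(-e[0],e[1]))
def w(x,y,z): return np.array([c[0]+x*np.cos(yaw)-y*np.sin(yaw),c[1]+x*np.sin(yaw)+y*np.cos(yaw),z])
for n,p in (("shut",(-.083,.097,.228)),("open",(-.083,-.023,.221)),("up",(-.083,.041,.245))): print(n,np.round(w(*p),3),np.round(proj("top",w(*p))),np.round(proj("scene",w(*p))))
# box corner
def tri(a,b):
    M=[]
    for n,p in (("top",a),("scene",b)):
        K=calibration(n);M.append((K["camera_matrix"]@np.c_[K["R"],K["t"]]))
    X=cv2.triangulatePoints(M[0],M[1],np.float64(a),np.float64(b));return (X[:3]/X[3]).ravel()
print("box",tri((198,250),(240,335)),"box2",tri((182,140),(125,297)))
print("grip",tri((208.7,243),(268,269.8)))
s=read_state(); Rt=R.from_rotvec(s["tcp_rot"]).as_matrix(); print(np.round(Rt,3))
E
```

```text
[[ 0.624  0.053  0.199]
 [ 0.595 -0.077  0.199]
 [ 0.463 -0.045  0.199]
 [ 0.496  0.083  0.199]] [np.float64(0.131), np.float64(0.133), np.float64(0.136), np.float64(0.133)]
[0.54436524 0.00362826 0.199     ] -0.23111880357429415 -0.23794142299056661
shut [0.486 0.117 0.228] [209. 245.] [272. 272.]
open [0.458 0.    0.221] [274. 259.] [326. 241.]
up [0.473 0.063 0.245] [238. 250.] [298. 245.]
box [0.5023518  0.16140609 0.14251321] box2 [0.70398056 0.18441613 0.16836152]
grip [0.48921858 0.11820054 0.23176573]
[[ 0.905  0.426  0.   ]
 [ 0.426 -0.905 -0.   ]
 [ 0.     0.    -1.   ]]
```

Everything agrees: the rim sides are about 133 mm, the predicted grip projects onto the seen one, yaw is -0.234, and the box top at about 0.15–0.17 m is below the fingers. Plan: straddle the grip with 60 mm open fingers, tool y along the hopper's -y. First lift and turn.

Call:
step_arm:
  targets:
    - [[0,0,0.12],[0,0,-16],60]
    - [[0,0,0.12],[0,0,-16],60]
    - [[0,0,0.12],[0,0,-16],60]
    - [[0,0,0.12],[0,0,-16],60]
    - [[0,0,0.12],[0,0,-16],60]

```text
time: 1.12
tool_pos: [0.2873, -0.6107, 0.3847]
tcp_rot: [-3.131, 0.261, 0.0]
wrist_force: [-0.4, 0.3, 1.0]
width: 0.702
grip_force: 0.0
```

Call:
step_arm:
  targets:
    - [[0,0,0.075],[0,0,0],60]
    - [[0,0,0],[0,0,0],60]

```text
time: 1.28
tool_pos: [0.2876, -0.6113, 0.386]
tcp_rot: [3.117, -0.371, 0.003]
wrist_force: [0.2, 0.4, -0.1]
width: 0.701
grip_force: 0.0
```

Call:
step_arm:
  targets:
    - [[0,0,0],[1,-38,0],60]
    - [[0,0,0],[1,-38,0],60]
    - [[0,0,0],[1,-38,0],60]
    - [[0,0,0],[1,-38,0],60]
    - [[0,0,0],[1,-38,0],60]

```text
time: 1.7
tool_pos: [0.3364, -0.4252, 0.3827]
tcp_rot: [-3.119, 0.365, 0.002]
wrist_force: [0.7, 0.2, -0.5]
width: 0.701
grip_force: 0.0
```

Call:
step_arm:
  targets:
    - [[0,0,0],[1,-38,0],60]
    - [[0,0,0],[1,-38,0],60]
    - [[0,0,0],[1,-38,0],60]
    - [[0,0,0],[1,-38,0],60]
    - [[0,0,0],[1,-38,0],60]

```text
time: 2.12
tool_pos: [0.3853, -0.2416, 0.3831]
tcp_rot: [-3.12, 0.365, 0.001]
wrist_force: [-0.3, 0.6, 0.1]
width: 0.705
grip_force: 0.0
```

Call:
step_arm:
  targets:
    - [[0,0,0],[1,-38,0],60]
    - [[0,0,0],[1,-38,0],60]
    - [[0,0,0],[1,-38,0],60]
    - [[0,0,0],[1,-38,0],60]
    - [[0,0,0],[0,0,0],60]

```text
time: 2.53
tool_pos: [0.4256, -0.091, 0.3833]
tcp_rot: [-3.118, 0.354, 0.0]
wrist_force: [0.7, 0.4, -0.4]
width: 0.705
grip_force: 0.0
```

Call:
step_arm:
  targets:
    - [[0,0,0],[2,-36,0],60]
    - [[0,0,0],[2,-36,0],60]
    - [[0,0,0],[2,-36,0],60]
    - [[0,0,0],[2,-36,0],60]
    - [[0,0,0],[2,-36,0],60]

```text
time: 2.95
tool_pos: [0.4765, 0.0773, 0.3833]
tcp_rot: [3.12, -0.365, -0.001]
wrist_force: [-0.4, -0.6, 0.1]
width: 0.702
grip_force: 0.0
```

Call:
step_arm:
  targets:
    - [[0,0,0],[2,-36,0],60]
    - [[0,0,0],[0,0,0],60]

```text
time: 3.12
tool_pos: [0.4878, 0.1152, 0.3829]
tcp_rot: [-3.118, 0.358, 0.002]
wrist_force: [0.8, 0.4, 0.8]
width: 0.703
grip_force: 0.0
```

```bash
python3 - <<'E'
from h import *
im=read_camera("scene"); cv2.imwrite("pics/s1.png",cv2.resize(im[120:390,180:420][:,:,::-1],(533,600)))
print(np.round(read_state()["tool_pos"],4), read_state()["tcp_rot"])
E
```

```text
[0.4871 0.1129 0.3828] [ 3.12106534e+00 -3.58222453e-01 -2.72177992e-03]
```

View pics/s1.png

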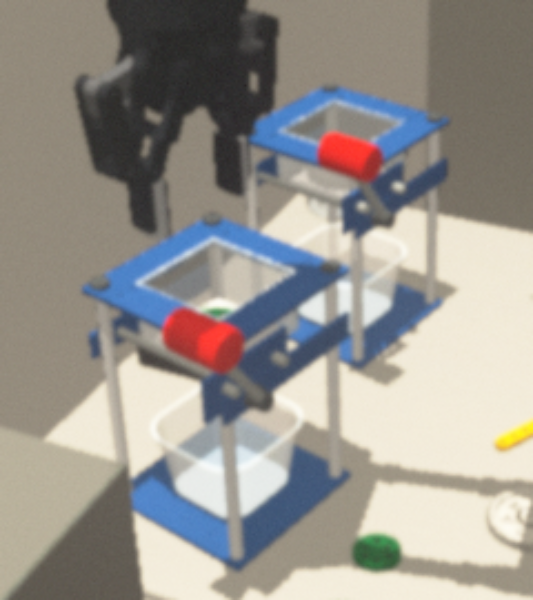

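The fingers straddle the grip from above: tips at about (245,221) and (283,205), midpoint (264,213), which is 57 px straight above the grip as expected. Lowering.

Call:
step_arm:
  targets:
    - [[0,0,0],[1,-4,25],60]
    - [[0,0,0],[0,0,26],60]
    - [[0,0,0],[0,0,26],60]
    - [[0,0,0],[0,0,26],60]
    - [[0,0,0],[0,0,0],60]

```text
time: 3.58
tool_pos: [0.4851, 0.1123, 0.2745]
tcp_rot: [3.116, -0.368, -0.017]
wrist_force: [-1.1, -0.5, -1.1]
width: 0.701
grip_force: 0.0
```

Call:
step_arm:
  targets:
    - [[0,0,0],[0,10,-1],60]
    - [[0,0,0],[0,12,-2],60]
    - [[0,0,0],[0,12,-2],60]
    - [[0,0,0],[0,12,-2],60]
    - [[0,0,0],[0,12,-1],60]

```text
time: 4.0
tool_pos: [0.4762, 0.0562, 0.2916]
tcp_rot: [-3.12, 0.369, -0.007]
wrist_force: [0.5, 1.3, 0.2]
width: 0.703
grip_force: 0.6
```

Call:
step_arm:
  targets:
    - [[0,0,0],[0,12,0],60]
    - [[0,0,0],[0,12,0],60]
    - [[0,0,0],[0,12,0],60]
    - [[0,0,0],[0,12,0],60]
    - [[0,0,0],[0,12,0],60]

```text
time: 4.42
tool_pos: [0.4605, -0.002, 0.2883]
tcp_rot: [3.119, -0.369, -0.002]
wrist_force: [-0.6, 0.4, -0.1]
width: 0.705
grip_force: 0.0
```

Call:
step_arm:
  targets:
    - [[0,0,0],[0,10,0],60]
    - [[0,0,0],[0,0,0],60]
    - [[0,0,0],[0,0,0],60]
    - [[0,0,0],[0,0,0],60]
    - [[0,0,0],[0,0,0],60]

```text
time: 4.83
tool_pos: [0.4591, -0.0099, 0.2888]
tcp_rot: [-3.12, 0.368, 0.0]
wrist_force: [0.8, -0.2, 0.6]
width: 0.707
grip_force: 0.0
```

```bash
python3 - <<'E'
from h import *
im=read_camera("scene"); t=read_camera("top")
cv2.imwrite("pics/s2.png",np.hstack([cv2.resize(im[120:390,180:420],(400,450)),cv2.resize(t[160:320,190:350],(400,450))])[:,:,::-1])
for s,ce,r in reds("scene",im): print(s,ce)
print(np.round(read_state()["tool_pos"],4), read_state()["wrist_force"])
E
```

```text
[324, 232, 15, 17, 143] [330.1 239.6]
[ 0.4592 -0.0098  0.2888] [-0.03432952  0.30986601  0.17021329]
```

View pics/s2.png

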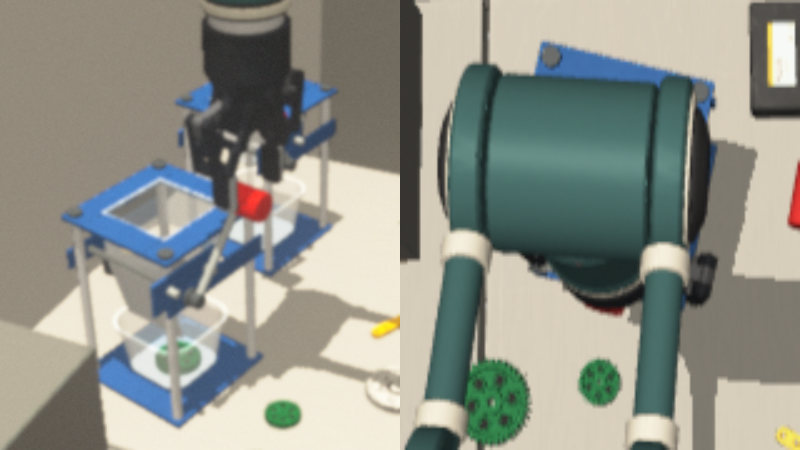

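The left panel shows the trap hanging open and the gear in the cup at (178,357). The grip is at its open stop: scene (330,240), predicted (326,241). Now throwing it back.

Call:
step_arm:
  targets:
    - [[0,0,0],[0,0,8],60]
    - [[0,0,0],[0,-12,0],60]
    - [[0,0,0],[0,-12,0],60]
    - [[0,0,0],[0,-12,-1],60]
    - [[0,0,0],[0,-12,-2],60]

```text
time: 5.35
tool_pos: [0.4705, 0.0349, 0.2846]
tcp_rot: [3.114, -0.366, 0.002]
wrist_force: [0.1, -5.7, 4.3]
width: 0.706
grip_force: 2.8
```

Call:
step_arm:
  targets:
    - [[0,0,0],[0,-12,-2],60]
    - [[0,0,0],[0,-12,-2],60]
    - [[0,0,0],[0,-12,0],60]
    - [[0,0,0],[0,-12,0],60]
    - [[0,0,0],[0,-12,0],60]

```text
time: 5.77
tool_pos: [0.4842, 0.0962, 0.2873]
tcp_rot: [-3.12, 0.368, 0.001]
wrist_force: [0.1, -0.4, -0.9]
width: 0.701
grip_force: 0.4
```

Call:
step_arm:
  targets:
    - [[0,0,0],[0,-12,0],60]
    - [[0,0,0],[0,-12,2],60]
    - [[0,0,0],[0,-8,2],60]
    - [[0,0,0],[0,0,2],60]
    - [[0,0,0],[0,0,0],60]

```text
time: 6.18
tool_pos: [0.4913, 0.1264, 0.2809]
tcp_rot: [3.12, -0.367, -0.002]
wrist_force: [-0.7, 0.8, -0.5]
width: 0.703
grip_force: 0.0
```

```bash
python3 - <<'E'
from h import *
im=read_camera("scene")
cv2.imwrite("pics/s3.png",cv2.resize(im[120:390,180:420],(533,600))[:,:,::-1])
for s,ce,r in reds("scene",im): print(s,ce)
print(np.round(read_state()["tool_pos"],4), read_state()["wrist_force"])
E
```

```text
[324, 181, 25, 17, 252] [335.5 188.3]
[255, 260, 29, 22, 355] [268.1 269.4]
[0.4913 0.126  0.2812] [0.19074216 0.86021866 0.15450074]
```

View pics/s3.png

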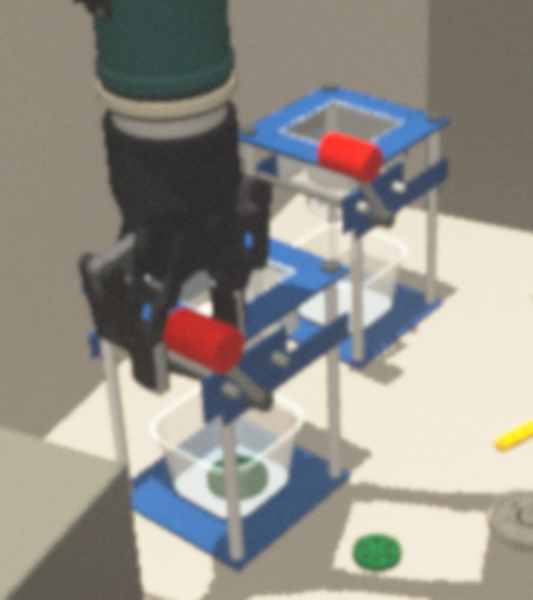

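The handle is home: the grip is at (268,269), same as at the start. The gear lies in the cup, and the other grip is unmoved at (335,188). Retreating straight up.

Call:
step_arm:
  targets:
    - [[0,0,0],[0,4,0],60]
    - [[0,0,0],[0,0,-25],60]
    - [[0,0,0],[0,0,-30],60]
    - [[0,0,0],[0,0,-30],60]
    - [[0,0,0],[0,0,-25],60]

```text
time: 6.65
tool_pos: [0.4908, 0.1211, 0.3941]
tcp_rot: [-3.119, 0.37, -0.002]
wrist_force: [0.3, -0.4, -0.6]
width: 0.702
grip_force: 0.0
```

Call:
step_arm:
  targets:
    - [[0,0,0],[0,0,0],60]
    - [[0,0,0],[0,0,0],60]
    - [[0,0,0],[0,0,0],60]
    - [[0,0,0],[0,0,0],60]
    - [[0,0,0],[0,0,0],60]

```text
time: 7.07
tool_pos: [0.49, 0.1217, 0.39]
tcp_rot: [3.119, -0.369, -0.005]
wrist_force: [-0.2, 0.7, 0.6]
width: 0.705
grip_force: 0.0
```

```bash
python3 - <<'E'
from h import *
im=read_camera("scene")
R=reds("scene",im)
for s,ce,r in R: print(s,ce)
ok=any(np.hypot(*(ce-[268,269.8]))<1.5 for s,ce,r in R) and any(np.hypot(*(ce-[335.5,188.1]))<1.5 for s,ce,r in R)
print(np.round(read_state()["tool_pos"],4), read_state()["wrist_force"],ok)
if ok: print(finish_job())
E
```

```text
[324, 181, 24, 17, 253] [335.4 188.2]
[266, 264, 19, 19, 186] [274.2 272.2]
[0.4902 0.1217 0.3902] [ 0.14555501  0.02358374 -0.27808593] False
```

```bash
python3 - <<'E'
from h import *
im=read_camera("scene")
cv2.imwrite("pics/s4.png",cv2.resize(im[120:390,180:420],(533,600))[:,:,::-1])
E
```

```text
(no output)
```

View pics/s4.png

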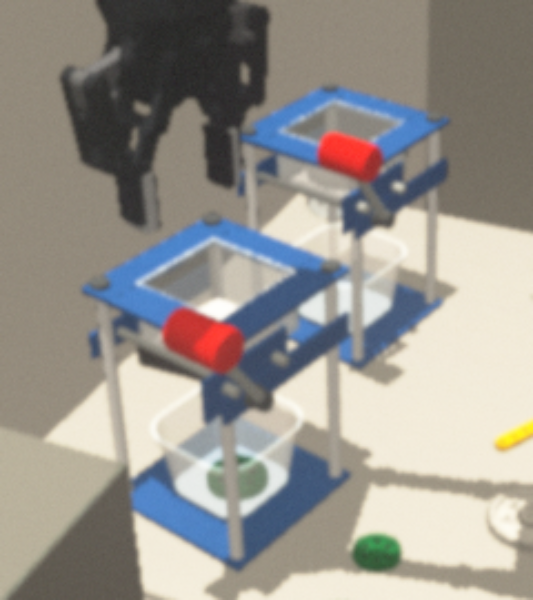

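The grip sits where it did at the start, at crop (203,340); only the shadow of the gripper cut the red mask. The trap is shut, the gear is in the cup at (237,477), and the fingers are clear.

```bash
python3 -c "
from workcell import *
print(finish_job())"
```

```text
the job is handed in; nothing more can be done
None
```

The job is handed in; no verdict came back, but the last picture shows the green gear in its cup, its hopper shut again, the wheel's hopper still shut and the gripper clear of everything, at about 7 s of the 45 s allowed.

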